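Poke a stuck wheel nut out of its carrier and count it

ROBOT

A 6-joint arm with a two-finger parallel gripper is mounted at the origin on the work surface. World frame = base frame: x ahead of the robot, y to its left, z up, the work surface at z = 0. Lengths are in m, angles in degrees, forces in N, time in s.
With the tool pointing down it reaches from about 0.35 to 0.875 m from the base axis. Payload 4.2 kg.
Tool frame: the origin (TCP) lies on the centre line of the jaws, within the pads' length; the fingertips stand 25 mm ahead of it and the grasp point (between the pads) lies 6 mm ahead of it; z points along the fingers, y is the line along which they close (so a half turn about z gives the same grasp; the last joint's range is limited). The gripper opens to 87 mm and grips with 3 to 60 N. Pads are 19 mm wide; open, the fingers measure 117 mm over their backs; the gripper's body (75 mm by 190 mm) begins 51 mm behind the grasp point.
Start: joints at [91.307, 22.042, 0.453, 0, -68.411, -14.817], TCP at [0.146, 0.608, 0.248] pointing down, gripper open.
Joint ranges: [-179.83, 179.83], [-69.29, 118.12], [-61.27, 80.66], [-181.25, 117.63], [-171.15, -9.14], [-177.46, 177.46]. Speed limits (degrees/s): [159.86, 159.86, 180, 180, 180, 180].

INTERFACE

Orientations are given as a 3x3 rotation matrix whose columns are the frame's x, y, z axes.
In Python, from station import r gives the robot as it stands.
- The arm moves only by the tool move_arm, never from a script. Its argument "series" is a list of rows, each an object with "grip": the opening, from 0 (shut) to 1 (fully open); "xyz": the shift along the tool's x, y, z in mm, a list of three; "angular": the turn, a rotation vector about the tool's x, y, z in rad, a list of three. A call has 1 to 10 rows; each row is the pose to reach, as a shift and turn from the pose commanded when the call began, along the tool's axes at that moment; what a row does not reach only later rows make up. A row lasts 1/10 s, in which the tool goes at most 50 mm and 8.59 degrees, less where a joint would pass 70% of its speed; a pose out of reach is approached as far as the arm can. A call with a gripper value outside its range is refused whole. The fingers move at their own pace and stop on an object; the grip force is fixed at half the most. Time passes only in rows, so rows that repeat a pose let the fingers close. It gives the time, the measured TCP pose, the force, the opening and the grip force at its end, in the units of the state.
- r.sense(): the state, without advancing time (a new reading comes with each control period).
- r.capture(name): name is "scene" or "top" or "wrist"; returns a dict with "img" (384x512x3 uint8, red, green, blue), "camera_matrix" (3x3 intrinsics, pixels), "rvec" (rotation vector, rad) and "tvec" (3), from world to camera coordinates, as OpenCV has them; the wrist camera has in their place "hand_eye" (4x4, takes a point from camera to tool coordinates, whose origin is the TCP and whose axes are the flange's). Camera axes: x right, y down, z forward; pixel columns grow to the right and rows downward; lengths in m; the calibration is good to about 2 mm. A picture is of the moment at which its call begins: read the wrist's pose just before it. There is no depth.
- r.finish_job(): hands the job in; it is judged then, once.
The state is a dict: "time_s": time; "joints": joint angles; "joint_velocities": joint speeds; "effort": joint torques, N m; "tcp_pos": TCP position; "ee_rot": TCP orientation; "wrist_force": force on the tool from outside, world axes, zero at the start; "moment": the same for the moment, N m; "gripper_width": opening from 0.0 (shut) to 1.0 (fully open); "gripper_force": force on a finger pad.
Only numpy, scipy, OpenCV 4.12 (cv2) and the standard library are available. Lean on these libraries where they do the work, as an engineer would, in place of code of your own. Each camera call takes 0.05 s, during which the arm holds its last target. There are 200 camera calls.

TASK

A wheel nut is stuck deep in its carrier block, where fingers cannot get at it. Set the block over the stand's knock-out post, feel for the access hole in its underside, and press gently until the block sits flat on the stand plate and the post has poked the nut up; leave the block there, then take the nut and stand it upright on the round sticker that marks the empty place on the counting board. Do not force the block against the post or the plate, and leave the other nuts where they stand.

Things in the scene. Friction and masses are not known exactly. Their poses are not given: they have to be found in the camera images.
- block: Grey plastic carrier block, loose, 90 (its x) x 56 (its y) x 42 mm high, 0.3 kg. Origin: centre of its underside, z up. The nut is stuck in a recess in its middle. Grip it across its 56 mm width, tips about 10 mm above its underside. It cracks if pressed on the post or the stand plate with more than 30 N.
- access_hole (a point): Centre of the round access hole in the block's underside (same point as the block's origin): 18 mm diameter, straight up through the 6 mm thick recess floor on which the nut stands.
- block_mouth (a point): Centre of the recess mouth (27 mm across) in the block's top. Inside, 9 to 25 mm above the underside, hidden spring jaws grip the nut from +x and -x; 4 to 14 N of push from below overcomes them, more than the block's weight. Once the nut is up by 20 mm they snap shut under it and it stands loose in the mouth, easily lifted out.
- nut: The stuck wheel nut: steel, hexagonal, upright, 23 mm across, 34 mm high (straight sides to 26 mm, domed cap above), 0.08 kg. Origin: centre of its underside, z up. It starts in the block's recess, its top 2 mm below the block's top. When the block is seated on the stand, the nut's underside is 30 mm above the block's underside and its top 22 mm above the block's top.
- stand: Knock-out stand: fixed aluminium plate 110 (its x) x 100 (its y) x 10 mm, turned at some angle. Origin: centre of its underside, z up; plate top at z = 10 mm. An upright flat-topped steel post, 14 mm diameter, rises to 30 mm above the plate's top. Both sit on rubber and give a little: post 1 mm per 15 N, plate 1 mm per 30 N.
- slot_mid (a point): Middle of the slot in the stand plate's top, axes as the stand. The post's foot is clamped in this slot: the post stands at plate y = 0 and anywhere from -16 to +16 mm along plate x from here, differently each time; its place is not reported (see it or feel for it). It does not slide under load.
- board: Counting board: fixed brown cardboard sheet 170 x 170 x 6 mm, origin at the centre of its underside. Four places in a 90 mm square; identical upright nuts stand on three of them.
- sticker: Round paper sticker, 30 mm across and flat, on the one empty place of the board; origin at its centre on the board's top (6 mm above the table).
- nut_a: A counted nut, same size and origin as the stuck one, standing loose on the board. Leave it.
- nut_b: Another counted nut on the board, likewise.
- nut_c: Another counted nut on the board, likewise.
Mind the look-alikes: they are no part of the job. What is shaped like the block but yellow is not meant. Of the things that look like the stand, take the one that is farthest to the robot's right at the start.

How it is judged (in metres and radians):
On the way:
1. the block sits flat on the stand plate with the post through its access hole, and the nut has been poked up (z of block in the frame of stand between 0.007 and 0.0125 m and horizontal distance between block and stand below 0.025 m and angle between block's own z axis and vertical below 0.06 rad and z of nut in the frame of block above 0.0265 m), for 0.2 s.
At the end, for the whole second after the job is handed in: The nut stands upright (within 6 degrees) and at rest on the board, its centre within 12 mm of the sticker's; the block sits flat (within 3 mm) on the stand plate with the post through its hole; nothing is held (horizontal distance between nut and sticker below 0.012 m and z of nut in the frame of board between 0.003 and 0.009 m and angle between nut's own z axis and vertical below 0.1 rad and z of block in the frame of stand between 0.007 and 0.0125 m and horizontal distance between block and stand below 0.025 m and angle between block's own z axis and vertical below 0.06 rad and linear speed of each of nut, block below 0.02 m/s); the robot touches nothing.
It fails at once if the block is pressed on the post or the stand plate with more than 30 N (contact force between block and stand above 30 N).
It fails at once if one of the counted nuts is shifted by more than 15 mm or tipped over (distance of any of nut_a, nut_b, nut_c from where it was at the start of the episode above 0.015 m or angle between any of nut_a, nut_b, nut_c's own z axis and vertical above 0.4 rad).
It also fails if it takes over 72 s, if anything falls off the work surface, if the arm or the gripper's body presses on something with over 40 N, if the wrist force passes 120 N, or if a joint passes its speed limit or range.

## Working session

There is one attempt and no reset: what is moved stays moved. The work goes in short steps, Python scripts to look and compute and a tool call to move; the robot and the scene stay as the last step left them, time stands still between calls to the robot, and variables do not carry over. Pictures are saved under pics/ and viewed, at most 10 in all, crops included, and the job is handed in when it is done.

Besides the shell and the picture viewer there is one more tool, called after "Emit:" as a command line: name --argument value ..., lists and objects as JSON in quotes. move_arm: Moves the arm, as the interface text tells. Its arguments: {"type":"object","properties":{"series":{"type":"array"}},"required":["series"]}

```bash
mkdir -p pics; ls; cat > h.py <<'E'
from station import r
import numpy as np, cv2
def cap(n):
    s=r.sense(); c=r.capture(n); K=np.array(c["camera_matrix"],float)
    if n=="wrist":
        T=np.eye(4);T[:3,:3]=np.array(s["ee_rot"]);T[:3,3]=s["tcp_pos"]
        M=T@np.array(c["hand_eye"])
    else:
        R=cv2.Rodrigues(np.array(c["rvec"],float))[0]; M=np.eye(4); M[:3,:3]=R.T; M[:3,3]=-R.T@np.array(c["tvec"],float).ravel()
    return dict(img=c["img"],K=K,M=M)
def save(c,f): cv2.imwrite("pics/"+f,cv2.cvtColor(c["img"],cv2.COLOR_RGB2BGR))
def ray(c,uv):
    d=np.linalg.inv(c["K"])@np.array([uv[0],uv[1],1.]); return c["M"][:3,3],c["M"][:3,:3]@d
def onz(c,uv,z):
    o,d=ray(c,uv); return o+d*(z-o[2])/d[2]
def proj(c,p):
    q=np.linalg.inv(c["M"])@np.append(p,1); q=c["K"]@q[:3]; return q[:2]/q[2]
def tri(c1,u1,c2,u2):
    o1,d1=ray(c1,u1);o2,d2=ray(c2,u2)
    a=np.linalg.lstsq(np.c_[d1,-d2],o2-o1,rcond=None)[0]
    p,q=o1+d1*a[0],o2+d2*a[1]; return (p+q)/2,np.linalg.norm(p-q)
E
python3 - <<'E'
from h import *
import pickle
print(r.sense())
d={n:cap(n) for n in("scene","top","wrist")}
pickle.dump(d,open("d0.pkl","wb"))
for n in d: print(n,d[n]["M"].round(3).tolist(),d[n]["K"].round(1).tolist())
a=np.hstack([d["scene"]["img"],d["top"]["img"]])
for n in("scene","top"):
    c=dict(d[n]);c["img"]=cv2.resize(c["img"],(800,600),interpolation=cv2.INTER_CUBIC);save(c,n+"0.png")
E
```

```text
pics
{'time_s': 0.0, 'joints': array([ 9.13060087e+01,  2.20892732e+01,  3.80449171e-01, -2.81723329e-02,
       -6.84094401e+01, -1.48166466e+01]), 'joint_velocities': array([ 0.11645758,  0.02801761, -0.03523208, -0.08340752, -0.06455587,
        0.06672399]), 'effort': array([ 1.28512344e-03, -3.90668321e+01,  1.87403244e+01,  4.21974778e+00,
        1.09745236e-02, -1.96849583e-04]), 'tcp_pos': array([0.14587006, 0.6071876 , 0.24648189]), 'ee_rot': array([[ 9.72284182e-01, -2.33801842e-01, -4.10037802e-04],
       [-2.33802186e-01, -9.72281974e-01, -2.07393870e-03],
       [ 8.62183249e-05,  2.11232553e-03, -9.99997765e-01]]), 'wrist_force': array([-2.95622674e-04, -5.16612941e-01,  2.93352038e-01]), 'moment': array([-0.04433285, -0.01430132, -0.06951673]), 'gripper_force': 0.0, 'gripper_width': 1.0007713558793532}
scene [[0.231, 0.592, -0.773, 1.244], [0.973, -0.141, 0.182, -0.137], [-0.001, -0.794, -0.608, 0.615], [0.0, 0.0, 0.0, 1.0]] [[372.1, 0.0, 251.6], [0.0, 372.1, 194.3], [0.0, 0.0, 1.0]]
top [[0.004, -0.994, 0.11, 0.429], [-1.0, -0.007, -0.024, 0.041], [0.024, -0.11, -0.994, 1.271], [0.0, 0.0, 0.0, 1.0]] [[487.1, 0.0, 254.4], [0.0, 487.1, 189.8], [0.0, 0.0, 1.0]]
wrist [[-0.234, -0.932, -0.276, 0.222], [-0.972, 0.225, 0.065, 0.589], [0.001, 0.284, -0.959, 0.383], [0.0, 0.0, 0.0, 1.0]] [[268.8, 0.0, 254.6], [0.0, 268.8, 191.5], [0.0, 0.0, 1.0]]
```

View pics/top0.png

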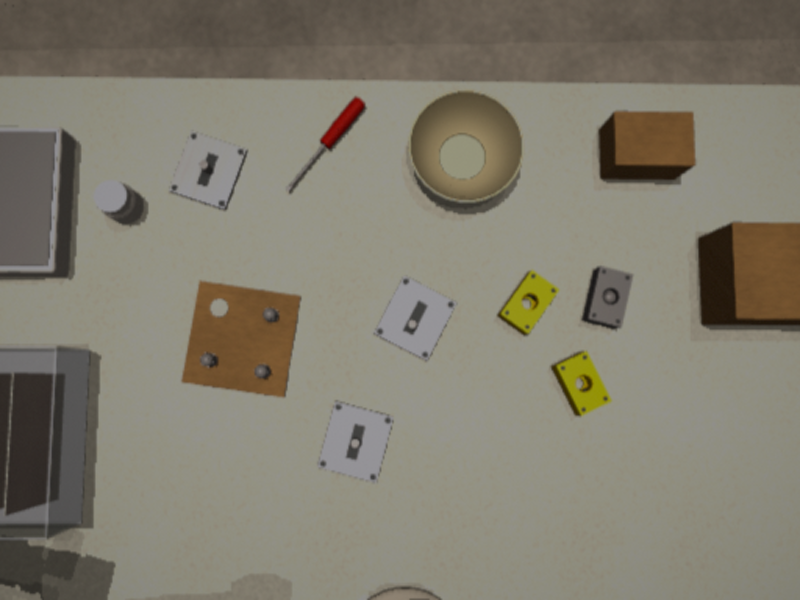

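View pics/scene0.png

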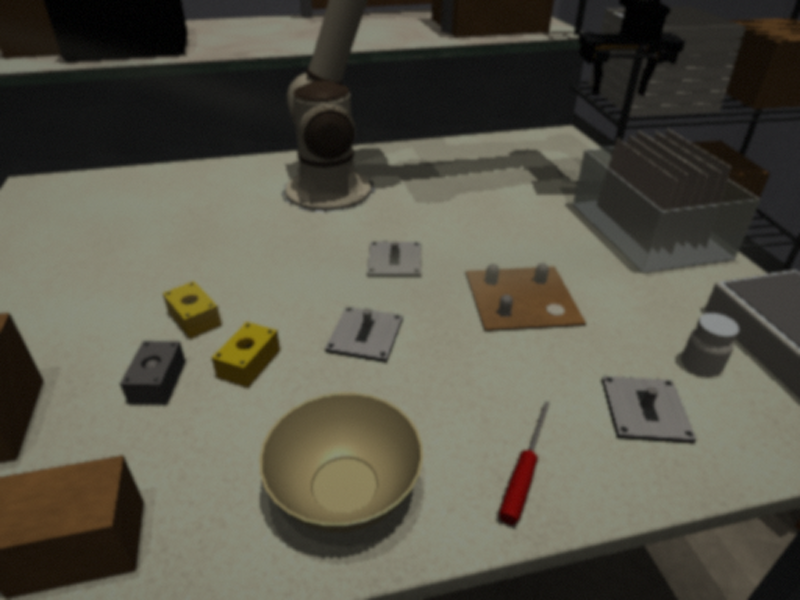

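Top view (800 px wide): the grey block is at (608,297). The rightmost stand is at (415,318), with its post near (412,323). The board is at (240,340) and the sticker at (219,307). The scene view agrees: block (153,370), stand (365,333), sticker (556,310).

```bash
cat >> h.py <<'E'
def go(p,yaw=None):
    "tool-axis shift (mm) and z turn (rad) from the current pose to p; yaw = angle of tool y line in world"
    s=r.sense(); R=np.array(s["ee_rot"]); d=R.T@(np.array(p)-s["tcp_pos"])*1000
    a=None
    if yaw is not None:
        cur=np.arctan2(R[1,1],R[0,1]); a=-((yaw-cur+np.pi/2)%np.pi-np.pi/2)
    return d.round(1),a
E
python3 - <<'E'
from h import *
import pickle
d=pickle.load(open("d0.pkl","rb")); t=d["top"]; s=d["scene"]; f=.64
for n,u,v,z in [("block",(608,297),(153,360),.042),("stand",(415,318),(365,333),.01),("sticker",(219,307),(556,310),.006)]:
    u=np.array(u)*f;v=np.array(v)*f
    print(n,onz(t,u,z).round(3),onz(s,v,z).round(3),tri(t,u,s,v))
# block colour and orientation
def rect(img,box,fn):
    x0,y0,x1,y1=box; m=np.zeros(img.shape[:2],np.uint8); m[y0:y1,x0:x1]=fn(img[y0:y1,x0:x1].astype(int))*255
    m=cv2.morphologyEx(m,cv2.MORPH_CLOSE,np.ones((5,5)))
    c=max(cv2.findContours(m,0,1)[0],key=cv2.contourArea); return cv2.minAreaRect(c),c
im=t["img"]; print(im[182,380],im[190,378],im[195,270],im[160,250],im[185,399])
r1,_=rect(im,(365,160,415,220),lambda a:(a.sum(2)<330)&(a.sum(2)>160)); print(r1)
P=[onz(t,p,.042) for p in cv2.boxPoints(r1)]; print(np.round(P,3))
P=np.array([onz(t,np.array(p)*f,.042)[:2] for p in((601,267),(632,274),(620,327),(590,322))]);print(P,P.mean(0),np.degrees(np.arctan2(*(P[0]-P[3])[::-1])))
c=P.mean(0)
R=d["wrist"]["M"][:3,:3]; print(go([c[0],c[1],.25],np.arctan2(*(P[1]-P[0])[::-1])))
E
```

```text
block [ 0.567 -0.332  0.042] [ 0.566 -0.332  0.042] (array([ 0.56672474, -0.3321153 ,  0.04268454]), np.float64(0.00012972188222897912))
stand [ 0.533 -0.018  0.01 ] [ 0.541 -0.018  0.01 ] (array([ 0.53369639, -0.01743993,  0.00410092]), np.float64(0.0017208876715591585))
sticker [0.55  0.308 0.006] [0.552 0.31  0.006] (array([0.55041333, 0.30920242, 0.00452377]), np.float64(0.0029050952079126705))
[39 37 36] [36 33 32] [66 66 63] [149 143 127] [103  98  95]
((387.8352966308594, 190.24118041992188), (26.031658172607422, 37.8543701171875), 12.528807640075684)
[[ 0.526 -0.285  0.042]
 [ 0.621 -0.308  0.042]
 [ 0.607 -0.374  0.042]
 [ 0.512 -0.35   0.042]]
[[ 0.61630813 -0.32212293]
 [ 0.60508874 -0.37309417]
 [ 0.51776076 -0.35077968]
 [ 0.52563061 -0.30178298]] [ 0.56619706 -0.33694494] -12.642793558037221
(array([629.4, 819.8,  -1.8]), np.float64(-0.019331106319503633))
```

Emit:
move_arm --series '[{"grip": 1,"xyz": [523,517,0],"angular": [0,0,0]},{"grip": 1,"xyz": [523,517,0],"angular": [0,0,0]},{"grip": 1,"xyz": [523,517,0],"angular": [0,0,0]},{"grip": 1,"xyz": [523,517,0],"angular": [0,0,0]},{"grip": 1,"xyz": [523,517,0],"angular": [0,0,0]},{"grip": 1,"xyz": [523,517,0],"angular": [0,0,0]},{"grip": 1,"xyz": [523,517,0],"angular": [0,0,0]},{"grip": 1,"xyz": [523,517,0],"angular": [0,0,0]},{"grip": 1,"xyz": [523,517,0],"angular": [0,0,0]},{"grip": 1,"xyz": [523,517,0],"angular": [0,0,0]}]'

```text
time_s: 1.15
tcp_pos: [0.4101, 0.1809, 0.2477]
ee_rot: [[0.972, -0.233, 0.0], [-0.233, -0.972, 0.0], [0.0, -0.0, -1.0]]
wrist_force: [0.1, 1.2, 0.2]
gripper_width: 1.002
gripper_force: 0.0
```

```bash
python3 - <<'E'
from h import *
s=r.sense();print(s["time_s"],s["joints"].round(1),s["tcp_pos"].round(3),s["wrist_force"])
print(go([.533,-.018,.25]))
E
```

```text
1.15 [ 44.7   4.5 -23.   -0.  -62.5  31.8] [0.41  0.181 0.248] [0.12711212 1.22817798 0.17371194]
(array([165.9, 164.8,  -2.3]), None)
```

Emit:
move_arm --series '[{"grip": 1,"xyz": [166,165,0],"angular": [0,0,0]},{"grip": 1,"xyz": [166,165,0],"angular": [0,0,0]},{"grip": 1,"xyz": [166,165,0],"angular": [0,0,0]},{"grip": 1,"xyz": [166,165,0],"angular": [0,0,0]},{"grip": 1,"xyz": [166,165,0],"angular": [0,0,0]},{"grip": 1,"xyz": [166,165,0],"angular": [0,0,0]},{"grip": 1,"xyz": [166,165,0],"angular": [0,0,0]},{"grip": 1,"xyz": [166,165,0],"angular": [0,0,0]}]'

```text
time_s: 1.95
tcp_pos: [0.5319, -0.0159, 0.2474]
ee_rot: [[0.972, -0.233, -0.001], [-0.233, -0.972, 0.0], [-0.001, 0.0, -1.0]]
wrist_force: [-0.0, 0.7, -0.0]
gripper_width: 1.001
gripper_force: 0.0
```

```bash
python3 - <<'E'
from h import *
import pickle
s=r.sense();print(s["time_s"],s["joint_velocities"].round(1),s["tcp_pos"].round(3))
c=cap("wrist"); pickle.dump(c,open("st1.pkl","wb"));
e=dict(c);e["img"]=cv2.resize(c["img"],(800,600),interpolation=cv2.INTER_CUBIC);save(e,"st1.png")
d=pickle.load(open("d0.pkl","rb"))
print(go([.567,-.333,.25],np.radians(-12.6-90)))
E
```

```text
1.95 [ 1.  -0.5 -0.1  0.   0.1  0.1] [ 0.532 -0.016  0.247]
(array([107.8, 300.6,  -2.5]), np.float64(-0.014513383087263465))
```

View pics/st1.png

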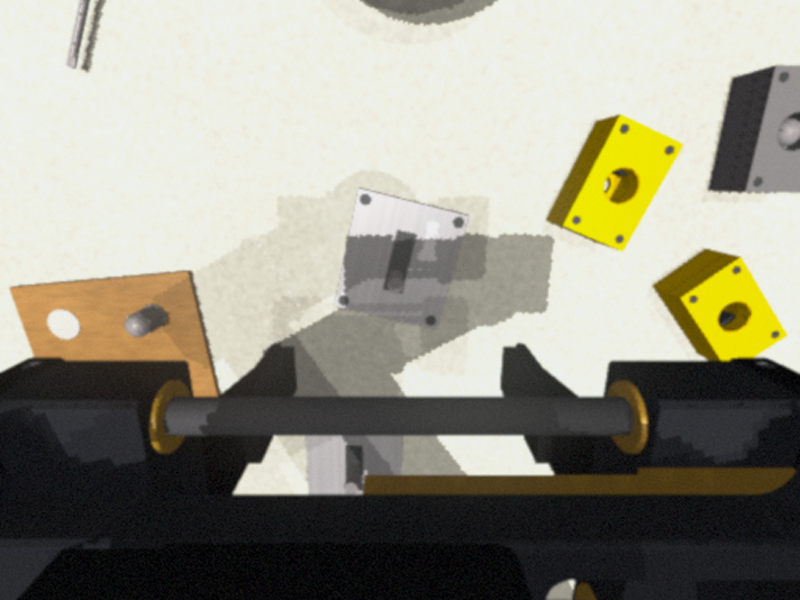

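The wrist view (800 px) shows the stand's screws at (365,199), (458,222), (431,321) and (343,300). The slot runs from (406,233) to (395,290), with the post near its lower end in shadow. The stuck nut is visible in the grey block at (790,130).

Emit:
move_arm --series '[{"grip": 1,"xyz": [108,300,0],"angular": [0,0,-0.015]},{"grip": 1,"xyz": [108,300,0],"angular": [0,0,-0.015]},{"grip": 1,"xyz": [108,300,0],"angular": [0,0,-0.015]},{"grip": 1,"xyz": [108,300,0],"angular": [0,0,-0.015]},{"grip": 1,"xyz": [108,300,0],"angular": [0,0,-0.015]},{"grip": 1,"xyz": [108,300,0],"angular": [0,0,-0.015]},{"grip": 1,"xyz": [108,300,0],"angular": [0,0,-0.015]},{"grip": 1,"xyz": [108,300,0],"angular": [0,0,-0.015]},{"grip": 1,"xyz": [108,300,0],"angular": [0,0,-0.015]}]'

```text
time_s: 2.9
tcp_pos: [0.5674, -0.3322, 0.2474]
ee_rot: [[0.976, -0.218, -0.0], [-0.218, -0.976, 0.001], [-0.001, -0.0, -1.0]]
wrist_force: [0.3, 0.4, -0.1]
gripper_width: 1.001
gripper_force: 0.0
```

```bash
python3 - <<'E'
from h import *
import pickle
s=r.sense();print(s["time_s"],s["joints"].round(1),s["tcp_pos"].round(4))
c=cap("wrist"); pickle.dump(c,open("bl1.pkl","wb"))
t=cap("top"); pickle.dump(t,open("top1.pkl","wb"))
sc=cap("scene"); pickle.dump(sc,open("sc1.pkl","wb"))
st=pickle.load(open("st1.pkl","rb"))
P=np.array([onz(st,np.array(p)*.64,.01) for p in((365,199),(458,222),(431,321),(343,300))]); print(P.round(4),P.mean(0))
def crop(c,p,h,n): 
    u=proj(c,p).round().astype(int); x,y=u[0]-h,u[1]-h
    e=cv2.resize(c["img"][y:y+2*h,x:x+2*h],(400,400),interpolation=cv2.INTER_CUBIC); print(n,x,y,400/2/h)
    e=np.clip(e.astype(float)*(1 if e.mean()>90 else 1.6),0,255).astype(np.uint8); return e
q=P.mean(0)
A=np.hstack([crop(st,q,50,"st"),crop(t,q,28,"top")]); 
cv2.imwrite("pics/stc.png",A[:,:,::-1])
B=np.hstack([cv2.resize(c["img"],(534,400),interpolation=cv2.INTER_CUBIC),crop(sc,q,40,"scene")[:, :266]])
B=cv2.resize(c["img"],(800,600),interpolation=cv2.INTER_CUBIC); cv2.imwrite("pics/bl1.png",B[:,:,::-1])
E
```

```text
2.9 [-16.3  25.3   5.5  -0.  -70.3  93.7] [ 0.5674 -0.3322  0.2474]
[[ 0.5951 -0.0019  0.01  ]
 [ 0.557  -0.0764  0.01  ]
 [ 0.4724 -0.0338  0.01  ]
 [ 0.5116  0.0412  0.01  ]] [ 0.53400308 -0.01770154  0.01      ]
st 205 118 4.0
top 237 175 7.142857142857143
scene 193 171 5.0
```

View pics/stc.png

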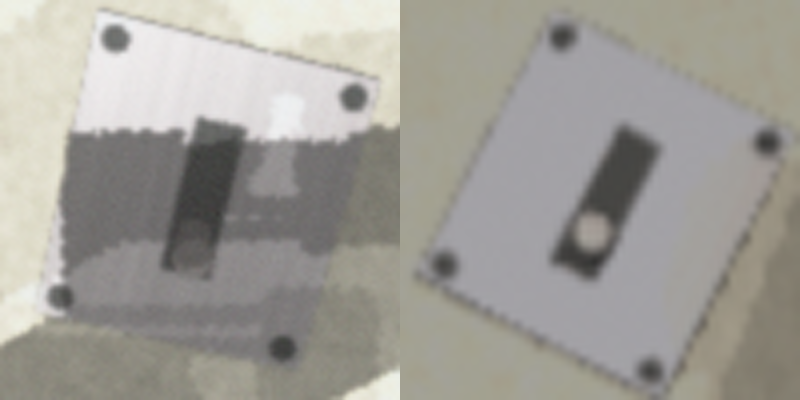

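View pics/bl1.png

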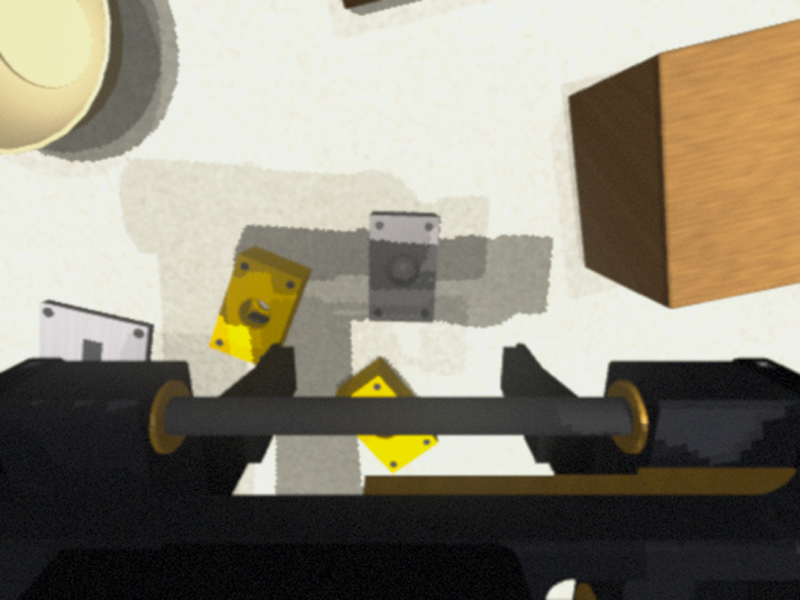

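The stand crop shows the post top at about (192,230) in the right half (top camera), near the −x end of the slot. The block view shows the block's top-face corners at (370,212), (440,213), (436,321) and (369,320), with the nut at (402,268).

```bash
python3 - <<'E'
from h import *
import pickle
L=lambda f:pickle.load(open(f,"rb"))
st,t,c,d0=L("st1.pkl"),L("top1.pkl"),L("bl1.pkl"),L("d0.pkl")
f=lambda a:(np.array(a)+.5)*.64-.5
P=np.array([onz(c,f(p),.042) for p in((370,212),(440,213),(436,321),(369,320))])
print(P.round(4),P.mean(0))
S=np.array([onz(c,f(p),.042) for p in((378,226),(433,227),(426,314),(376,313))]);print("screws",S.mean(0))
v=S[0]-S[3]+S[1]-S[2];w=S[0]-S[1]+S[3]-S[2];print("yaw",np.degrees(np.arctan2(v[1],v[0])),np.degrees(np.arctan2(w[1],w[0]))-90)
# same in d0 top: corner triangulation
for a,b in [((601,267),(370,212)),((632,274),(440,213)),((620,327),(436,321))]:
    print(tri(d0["top"],f(a),c,f(b)))
# stand via top crop screws
g=lambda x,y:(237+(x-400+.5)/7.1429-.5,175+(y+.5)/7.1429-.5)
h=lambda x,y:(205+(x+.5)/4-.5,118+(y+.5)/4-.5)
ts=[(562,37),(768,143),(650,371),(444,265)];ws=[(115,39),(353,97),(282,348),(60,297)]
Q=np.array([onz(t,g(*p),.01) for p in ts]);W=np.array([onz(st,h(*p),.01) for p in ws])
for n,Z in(("top",Q),("wrist",W)):
    v=Z[0]-Z[3]+Z[1]-Z[2];a=np.arctan2(v[1],v[0]);m=Z.mean(0)
    print(n,m,np.degrees(a))
for a,b in zip(ts,ws): print(tri(t,g(*a),st,h(*b)))
print("post top",onz(t,g(592,230),.04), "wrist",onz(st,h(192,250),.04), tri(t,g(592,230),st,h(192,250)))
ax=np.array([np.cos(a),np.sin(a)]);ay=np.array([-ax[1],ax[0]])
for p in(onz(t,g(592,230),.04),onz(st,h(192,250),.04)): 
  for m in(Q.mean(0),W.mean(0)): print("plate xy",(p-m)[:2]@ax,(p-m)[:2]@ay)
E
```

```text
[[ 0.6211 -0.3212  0.042 ]
 [ 0.6082 -0.3756  0.042 ]
 [ 0.5192 -0.3548  0.042 ]
 [ 0.5326 -0.2987  0.042 ]] [ 0.57027159 -0.33758227  0.042     ]
screws [ 0.56804818 -0.3366493   0.042     ]
yaw -15.302641877212114 -13.709512159349273
(array([ 0.6191254 , -0.32185465,  0.03793488]), np.float64(0.004017430633125056))
(array([ 0.60707563, -0.37637453,  0.03106569]), np.float64(0.00013190639989051368))
(array([ 0.51784249, -0.35367305,  0.0357123 ]), np.float64(0.003071389641787086))
top [ 0.53424622 -0.01756126  0.01      ] -27.160957530323312
wrist [ 0.53451218 -0.01741919  0.01      ] -27.163570334899372
(array([ 0.59520753, -0.00142396,  0.00941022]), np.float64(0.00023458664739280338))
(array([ 0.55699621, -0.07663512,  0.00737937]), np.float64(0.0004855076723554089))
(array([ 0.47358932, -0.03331533,  0.00942491]), np.float64(0.0005469542398495574))
(array([0.5115364 , 0.04121951, 0.00926901]), np.float64(7.01266733646613e-05))
post top [ 0.5222791  -0.01115437  0.04      ] wrist [ 0.52488995 -0.01160662  0.04      ] (array([ 0.52293575, -0.01128722,  0.03222571]), np.float64(0.0004204497815824299))
plate xy [0.00059458 0.00036599] [-0.01356122  0.01356931]
plate xy [0.00085245 0.00011982] [-0.01371749  0.01374342]
plate xy [-0.00034838  0.00113146] [-0.01108496  0.01103256]
plate xy [-9.05097907e-05  8.85287090e-04] [-0.01124123  0.01120668]
```

Emit:
move_arm --series '[{"grip": 1,"xyz": [2.7,4.5,107],"angular": [0,0,0.033]},{"grip": 1,"xyz": [2.7,4.5,107],"angular": [0,0,0.033]},{"grip": 1,"xyz": [2.7,4.5,107],"angular": [0,0,0.033]},{"grip": 1,"xyz": [2.7,4.5,107],"angular": [0,0,0.033]},{"grip": 1,"xyz": [2.7,4.5,107],"angular": [0,0,0.033]}]'

```text
time_s: 3.55
tcp_pos: [0.5709, -0.3385, 0.1436]
ee_rot: [[0.968, -0.249, 0.004], [-0.249, -0.968, -0.003], [0.005, 0.001, -1.0]]
wrist_force: [-0.4, -0.2, 0.9]
gripper_width: 1.001
gripper_force: 0.0
```

```bash
python3 - <<'E'
from h import *
import pickle
s=r.sense();print(s["time_s"],s["tcp_pos"].round(4),s["wrist_force"].round(2))
c=cap("wrist"); pickle.dump(c,open("bl2.pkl","wb"))
B=cv2.resize(c["img"],(800,600),interpolation=cv2.INTER_CUBIC); B=np.clip(B*1.3,0,255).astype(np.uint8); cv2.imwrite("pics/bl2.png",B[100:500,150:650,::-1])
E
```

```text
3.55 [ 0.5709 -0.3385  0.1436] [-0.42 -0.17  0.91]
```

View pics/bl2.png

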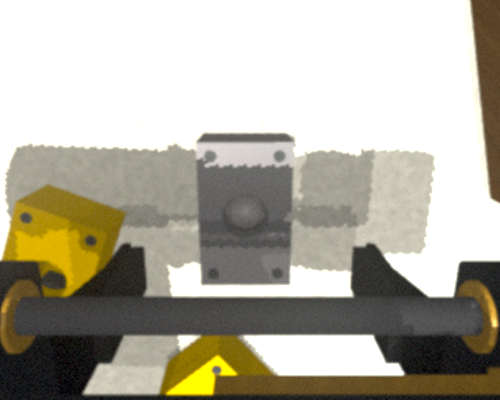

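The block's top face spans (197,141) to (294,141) and (202,283) to (290,283) in the crop. Its screws are at (209,157), (279,156), (277,273) and (213,273), and the nut is at (245,212).

```bash
python3 - <<'E'
from h import *
import pickle
L=lambda f:pickle.load(open(f,"rb"))
c,b=L("bl2.pkl"),L("bl1.pkl")
f=lambda a:(np.array(a)+.5)*.64-.5
k=[(209,157),(279,156),(277,273),(213,273)]; kb=[(378,226),(433,227),(426,314),(376,313)]
k=[(x+150,y+100) for x,y in k]
S=np.array([onz(c,f(p),.042) for p in k]);m=S.mean(0);print(m)
C=np.array([onz(c,f((x+150,y+100)),.042) for x,y in[(197,141),(294,141),(290,283),(202,283)]]);print("corners",C.mean(0))
print("nut",onz(c,f((395,312)),.036))
v=S[0]-S[3]+S[1]-S[2];w=S[0]-S[1]+S[3]-S[2];ya=np.arctan2(v[1],v[0]);print("yaw",np.degrees(ya),np.degrees(np.arctan2(w[1],w[0]))-90, "spacing",np.linalg.norm(v)/2,np.linalg.norm(w)/2)
print("height",[tri(c,f(p),b,f(q))[0][2].round(4) for p,q in zip(k,kb)])
print(go([m[0],m[1],.035],ya-np.pi/2), r.sense()["tcp_pos"])
E
```

```text
[ 0.56891205 -0.33608452  0.042     ]
corners [ 0.56970257 -0.33706069  0.042     ]
nut [ 0.57008453 -0.3366485   0.036     ]
yaw -14.113744852439119 -14.0476511121864 spacing 0.07327743001024173 0.03996560606724495
height [np.float64(0.0342), np.float64(0.0461), np.float64(0.0375), np.float64(0.0317)]
(array([ -3.3,  -2.1, 109. ]), np.float64(-0.006147184018125529)) [ 0.57102485 -0.33868343  0.14406732]
```

Emit:
move_arm --series '[{"grip": 1,"xyz": [0,0,50],"angular": [0,0,-0.004]},{"grip": 1,"xyz": [0,0,95],"angular": [0,0,-0.004]},{"grip": 1,"xyz": [0,0,95],"angular": [0,0,-0.004]},{"grip": 1,"xyz": [0,0,95],"angular": [0,0,-0.004]},{"grip": 1,"xyz": [0,0,95],"angular": [0,0,-0.004]},{"grip": 1,"xyz": [0,0,95],"angular": [0,0,-0.004]}]'

```text
time_s: 4.2
tcp_pos: [0.5711, -0.339, 0.0491]
ee_rot: [[0.969, -0.247, 0.006], [-0.247, -0.969, -0.002], [0.006, 0.001, -1.0]]
wrist_force: [0.4, -0.1, -0.4]
gripper_width: 1.005
gripper_force: 0.0
```

```bash
python3 - <<'E'
from h import *
s=r.sense();print(s["time_s"],s["tcp_pos"],s["ee_rot"].round(4),s["joint_velocities"].round(2))
print(go([.5693,-.3365,.035],np.radians(-104.1)))
E
```

```text
4.2 [ 0.57109207 -0.33902873  0.04914983] [[ 9.691e-01 -2.467e-01  5.900e-03]
 [-2.467e-01 -9.691e-01 -2.300e-03]
 [ 6.300e-03  8.000e-04 -1.000e+00]] [ 0.01  0.44 -0.91 -0.31  0.21  0.  ]
(array([-2.4, -2. , 14.1]), np.float64(-0.0031959799314351667))
```

Emit:
move_arm --series '[{"grip": 1,"xyz": [-2.4,-2,14],"angular": [0,-0.006,-0.003]},{"grip": 1,"xyz": [-2.4,-2,14],"angular": [0,-0.006,-0.003]},{"grip": 1,"xyz": [-2.4,-2,14],"angular": [0,-0.006,-0.003]},{"grip": 0.4,"xyz": [-2.4,-2,14],"angular": [0,-0.006,-0.003]},{"grip": 0.4,"xyz": [-2.4,-2,14],"angular": [0,-0.006,-0.003]},{"grip": 0.4,"xyz": [-2.4,-2,14],"angular": [0,-0.006,-0.003]},{"grip": 0.4,"xyz": [-2.4,-2,14],"angular": [0,-0.006,-0.003]},{"grip": 0.4,"xyz": [-2.4,-2,14],"angular": [0,-0.006,-0.003]},{"grip": 0.4,"xyz": [-2.4,-2,14],"angular": [0,-0.006,-0.003]}]'

```text
time_s: 5.1
tcp_pos: [0.5673, -0.3358, 0.0316]
ee_rot: [[0.97, -0.244, -0.006], [-0.244, -0.97, 0.001], [-0.006, 0.0, -1.0]]
wrist_force: [0.0, -0.1, -0.5]
gripper_width: 0.644
gripper_force: 30.0
```

```bash
python3 - <<'E'
from h import *
s=r.sense();print(s["time_s"],s["tcp_pos"],s["ee_rot"].round(4),s["wrist_force"],s["gripper_width"],s["gripper_force"])
E
```

```text
5.1 [ 0.56725632 -0.33580761  0.03163956] [[ 0.9697 -0.2444 -0.0057]
 [-0.2444 -0.9697  0.0014]
 [-0.0058  0.     -1.    ]] [ 0.02201917 -0.05978027 -0.49157349] 0.6436112576596382 29.9994722683914
```

Emit:
move_arm --series '[{"grip": 0.4,"xyz": [0,0,-50],"angular": [0,0,0]},{"grip": 0.4,"xyz": [0,0,-100],"angular": [0,0,0]},{"grip": 0.4,"xyz": [0,0,-100],"angular": [0,0,0]},{"grip": 0.4,"xyz": [0,0,-100],"angular": [0,0,0]},{"grip": 0.4,"xyz": [0,0,-100],"angular": [0,0,0]},{"grip": 0.4,"xyz": [0,0,-100],"angular": [0,0,0]}]'

```text
time_s: 5.7
tcp_pos: [0.5661, -0.3352, 0.1285]
ee_rot: [[0.97, -0.245, -0.011], [-0.245, -0.97, 0.004], [-0.012, -0.001, -1.0]]
wrist_force: [-0.4, 0.0, -4.8]
gripper_width: 0.641
gripper_force: 30.0
```

```bash
python3 - <<'E'
from h import *
import pickle
s=r.sense();print(s["time_s"],s["tcp_pos"],s["ee_rot"].round(4),s["wrist_force"],s["gripper_width"],s["gripper_force"])
c=cap("wrist"); pickle.dump(c,open("bl3.pkl","wb"))
B=cv2.resize(c["img"],(800,600),interpolation=cv2.INTER_CUBIC); B=np.clip(B*1.3,0,255).astype(np.uint8); cv2.imwrite("pics/bl3.png",B[150:550,150:650,::-1])
print(go([.5224,-.0113,.15],np.radians(-117.2)))
E
```

```text
5.7 [ 0.56611285 -0.33519578  0.12850598] [[ 0.9695 -0.2448 -0.0113]
 [-0.2448 -0.9696  0.0039]
 [-0.0119 -0.001  -0.9999]] [-0.41503109  0.03590775 -4.77287449] 0.6407630342525531 29.999163541942835
(array([-122.2, -303.5,  -19.5]), np.float64(0.22759675341748853))
```

View pics/bl3.png

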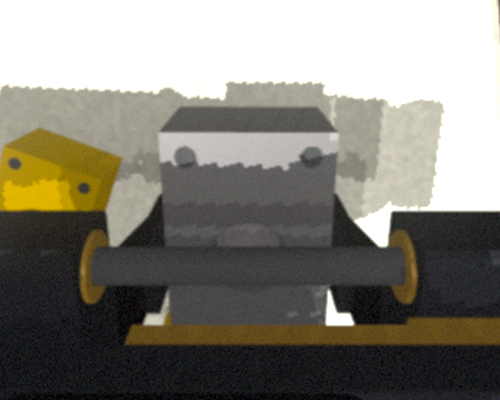

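The held block's far top corners are at (160,132) and (338,132) in the crop, and its screws at (185,156) and (312,156). The nut is half hidden behind the bar.

```bash
python3 - <<'E'
from h import *
import pickle
c=pickle.load(open("bl3.pkl","rb")); H=np.array(r.capture("wrist")["hand_eye"]); c["M"]=H
f=lambda x,y:(np.array([x+150,y+150])+.5)*.64-.5
for p in((160,132),(338,132),(185,156),(312,156)): print(onz(c,f(*p),-.0104)*1e3)
b=pickle.load(open("bl2.pkl","rb"))
print(H.round(4))
E
```

```text
[ 46.77100501 -26.96368555 -10.4       ]
[ 46.77611254  27.91701693 -10.4       ]
[ 39.01786876 -19.58455523 -10.4       ]
[ 39.02361785  20.23735296 -10.4       ]
[[-1.000e-04 -9.589e-01 -2.839e-01  7.840e-02]
 [ 1.000e+00  1.000e-04 -8.000e-04  3.000e-04]
 [ 8.000e-04 -2.839e-01  9.589e-01 -1.361e-01]
 [ 0.000e+00  0.000e+00  0.000e+00  1.000e+00]]
```

Emit:
move_arm --series '[{"grip": 0.4,"xyz": [-124,-303,-20],"angular": [0,0.012,0.114]},{"grip": 0.4,"xyz": [-124,-303,-20],"angular": [0,0.012,0.228]},{"grip": 0.4,"xyz": [-124,-303,-20],"angular": [0,0.012,0.228]},{"grip": 0.4,"xyz": [-124,-303,-20],"angular": [0,0.012,0.228]},{"grip": 0.4,"xyz": [-124,-303,-20],"angular": [0,0.012,0.228]},{"grip": 0.4,"xyz": [-124,-303,-20],"angular": [0,0.012,0.228]},{"grip": 0.4,"xyz": [-124,-303,-20],"angular": [0,0.012,0.228]},{"grip": 0.4,"xyz": [-124,-303,-20],"angular": [0,0.012,0.228]},{"grip": 0.4,"xyz": [-124,-303,-20],"angular": [0,0.012,0.228]},{"grip": 0.4,"xyz": [-124,-303,-20],"angular": [0,0.012,0.228]}]'

```text
time_s: 6.8
tcp_pos: [0.5215, -0.0124, 0.1519]
ee_rot: [[0.889, -0.458, 0.004], [-0.458, -0.889, -0.003], [0.005, 0.001, -1.0]]
wrist_force: [-0.5, -0.4, -5.4]
gripper_width: 0.641
gripper_force: 30.0
```

```bash
cat >> h.py <<'E'
def st():
    s=r.sense();R=np.array(s["ee_rot"]);print("t",round(s["time_s"],2),"tcp",(s["tcp_pos"]*1e3).round(1),"zax",R[:2,2].round(4),"yawx",np.degrees(np.arctan2(R[1,0],R[0,0])).round(2),"F",s["wrist_force"].round(2),"M",s["moment"].round(2),"grip",s["gripper_width"].round(3),s["gripper_force"].round(1)); return s
E
python3 -c "
from h import *
st();print(go([.5224,-.0113,.15],np.radians(-117.2)))"
```

```text
Traceback (most recent call last):
  File "h.py", line 30, in st
    s=r.sense();R=np.array(s["ee_rot"]);print("t",round(s["time_s"],2),"tcp",(s["tcp_pos"]*1e3).round(1),"zax",R[:2,2].round(4),"yawx",np.degrees(np.arctan2(R[1,0],R[0,0])).round(2),"F",s["wrist_force"].round(2),"M",s["moment"].round(2),"grip",s["gripper_width"].round(3),s["gripper_force"].round(1)); return s
                                                                                                                                                                                                                                                    ^^^^^^^^^^^^^^^^^^^^^^^^
AttributeError: 'float' object has no attribute 'round'
```

```bash
sed -i 's/s\["gripper_width"\].round(3),s\["gripper_force"\].round(1)/round(float(s["gripper_width"]),3),round(float(s["gripper_force"]),1)/' h.py
python3 - <<'E'
from h import *
import pickle
st();print(go([.5206,-.0104,.080],np.radians(-117.2)))
t=pickle.load(open("top1.pkl","rb"))["img"].astype(float).mean(2)
print(t[200:214,256:272].astype(int))
E
```

```text
t 6.8 tcp [521.5 -12.4 151.9] zax [ 0.0044 -0.0031] yawx -27.24 F [-0.46 -0.36 -5.38] M [-0.    0.02  0.  ] grip 0.641 30.0
(array([-2.1, -1.4, 71.9]), np.float64(-0.0006867831291432758))
[[163 163 163 163 162 162 157 126  79  70  69  69  69  70  86 129]
 [163 163 163 163 163 162 149  97  72  69  68  69  69  74 104 151]
 [163 163 163 163 162 157 125  79  69  69  69  68  70  87 130 159]
 [163 163 163 163 162 150  97  75  70  68  69  70  75 105 152 162]
 [163 162 163 162 156 128  93  97  84  73  68  70  86 130 160 163]
 [163 163 162 158 139 107 131 137 132 120  76  73 101 151 162 162]
 [162 163 161 153 116 112 150 154 151 142 100  89 129 159 163 162]
 [163 163 159 138  95 113 153 156 155 148 115 106 150 162 162 163]
 [163 162 152 111  79 102 149 156 154 143 101 112 157 163 163 163]
 [163 158 137  85  67  76 117 135 133 114  91 139 160 163 163 163]
 [162 154 112  72  62  62  73  86  84  77 103 155 163 162 162 162]
 [162 153 104  79  70  63  60  57  53  85 140 160 163 162 163 163]
 [162 159 142 133 113  86  69  65  77 125 157 163 163 163 163 162]
 [163 162 160 159 150 133 103  83 100 150 162 163 162 162 163 162]]
```

Emit:
move_arm --series '[{"grip": 0.4,"xyz": [-1.2,-0.8,50],"angular": [0,-0.003,0]},{"grip": 0.4,"xyz": [-1.2,-0.8,68],"angular": [0,-0.003,0]},{"grip": 0.4,"xyz": [-1.2,-0.8,68],"angular": [0,-0.003,0]},{"grip": 0.4,"xyz": [-1.2,-0.8,68],"angular": [0,-0.003,0]},{"grip": 0.4,"xyz": [-1.2,-0.8,68],"angular": [0,-0.003,0]},{"grip": 0.4,"xyz": [-1.2,-0.8,68],"angular": [0,-0.003,0]},{"grip": 0.4,"xyz": [-1.2,-0.8,68],"angular": [0,-0.003,0]}]'

```text
time_s: 7.5
tcp_pos: [0.522, -0.0106, 0.0854]
ee_rot: [[0.889, -0.457, 0.005], [-0.457, -0.889, -0.001], [0.005, -0.002, -1.0]]
wrist_force: [-0.4, 0.0, -6.2]
gripper_width: 0.635
gripper_force: 30.0
```

```bash
python3 -c "
from h import *
st();print(go([.5206,-.0104,.080],np.radians(-117.2)))"
```

```text
t 7.5 tcp [522.  -10.6  85.4] zax [ 0.0051 -0.0008] yawx -27.21 F [-0.4   0.02 -6.23] M [0.06 0.02 0.02] grip 0.635 30.0
(array([-1.4,  0.4,  5.4]), np.float64(-0.00012005590808028543))
```

Emit:
move_arm --series '[{"grip": 0.4,"xyz": [-1,0.4,5],"angular": [0.001,-0.004,0]},{"grip": 0.4,"xyz": [-1,0.4,5],"angular": [0.001,-0.004,0]},{"grip": 0.4,"xyz": [-1,0.4,5],"angular": [0.001,-0.004,0]},{"grip": 0.4,"xyz": [-1,0.4,5],"angular": [0.001,-0.004,0]}]'

```text
time_s: 7.9
tcp_pos: [0.5204, -0.0106, 0.0793]
ee_rot: [[0.889, -0.457, -0.0], [-0.457, -0.889, 0.001], [-0.001, -0.001, -1.0]]
wrist_force: [0.2, 0.0, -5.5]
gripper_width: 0.64
gripper_force: 30.0
```

```bash
python3 -c "
from h import *
st();print(go([.5206,-.0104,.074],np.radians(-117.2)))"
```

```text
t 7.9 tcp [520.4 -10.6  79.3] zax [-0.0003  0.0013] yawx -27.19 F [ 0.21  0.02 -5.51] M [-0.03  0.01 -0.02] grip 0.64 30.0
(array([ 0.1, -0.3,  5.3]), np.float64(0.00012339892247048567))
```

Emit:
move_arm --series '[{"grip": 0.4,"xyz": [0,0,2],"angular": [0,0,0]},{"grip": 0.4,"xyz": [0,0,4],"angular": [0,0,0]},{"grip": 0.4,"xyz": [0,0,6],"angular": [0,0,0]},{"grip": 0.4,"xyz": [0,0,7.5],"angular": [0,0,0]},{"grip": 0.4,"xyz": [0,0,8.5],"angular": [0,0,0]},{"grip": 0.4,"xyz": [0,0,8.5],"angular": [0,0,0]},{"grip": 0.4,"xyz": [0,0,8.5],"angular": [0,0,0]}]'

```text
time_s: 8.6
tcp_pos: [0.5203, -0.0106, 0.0708]
ee_rot: [[0.889, -0.457, -0.0], [-0.457, -0.889, 0.001], [-0.001, -0.001, -1.0]]
wrist_force: [-0.0, 0.3, -4.8]
gripper_width: 0.639
gripper_force: 30.0
```

```bash
python3 -c "
from h import *
st();print(go([.5206,-.0104,.068],np.radians(-117.2)))"
```

```text
t 8.6 tcp [520.3 -10.6  70.8] zax [-0.0003  0.0013] yawx -27.2 F [-0.04  0.26 -4.82] M [-0.01 -0.   -0.03] grip 0.639 30.0
(array([ 0.1, -0.3,  2.8]), np.float64(-6.323205357094963e-06))
```

Emit:
move_arm --series '[{"grip": 0.4,"xyz": [0,0,0.7],"angular": [0,0,0]},{"grip": 0.4,"xyz": [0,0,1.2],"angular": [0,0,0]},{"grip": 0.4,"xyz": [0,0,1.2],"angular": [0,0,0]}]'

```text
time_s: 8.9
tcp_pos: [0.5203, -0.0107, 0.0696]
ee_rot: [[0.889, -0.457, -0.0], [-0.457, -0.889, 0.001], [-0.001, -0.001, -1.0]]
wrist_force: [0.3, 0.5, -5.0]
gripper_width: 0.641
gripper_force: 30.0
```

```bash
python3 -c "
from h import *
st()"
```

```text
t 8.9 tcp [520.3 -10.7  69.6] zax [-0.0005  0.0013] yawx -27.21 F [ 0.32  0.46 -4.97] M [0.01 0.   0.03] grip 0.641 30.0
```

Emit:
move_arm --series '[{"grip": 0.4,"xyz": [0,0,1],"angular": [0,0,0]},{"grip": 0.4,"xyz": [0,0,2],"angular": [0,0,0]},{"grip": 0.4,"xyz": [0,0,2.5],"angular": [0,0,0]},{"grip": 0.4,"xyz": [0,0,2.5],"angular": [0,0,0]}]'

```text
time_s: 9.3
tcp_pos: [0.5202, -0.0106, 0.067]
ee_rot: [[0.889, -0.457, -0.001], [-0.457, -0.889, 0.001], [-0.001, -0.001, -1.0]]
wrist_force: [1.5, -0.6, -5.0]
gripper_width: 0.638
gripper_force: 30.0
```

```bash
python3 -c "
from h import *
st()"
```

```text
t 9.3 tcp [520.2 -10.6  67. ] zax [-0.0006  0.0013] yawx -27.2 F [ 1.49 -0.57 -5.  ] M [-0.01 -0.02 -0.04] grip 0.638 30.0
```

Emit:
move_arm --series '[{"grip": 0.4,"xyz": [0.8,0,0],"angular": [0,0,0]},{"grip": 0.4,"xyz": [0.8,0,0.7],"angular": [0,0,0]},{"grip": 0.4,"xyz": [0.8,0,1.4],"angular": [0,0,0]},{"grip": 0.4,"xyz": [0.8,0,1.4],"angular": [0,0,0]}]'

```text
time_s: 9.7
tcp_pos: [0.521, -0.011, 0.0656]
ee_rot: [[0.889, -0.457, -0.001], [-0.457, -0.889, 0.001], [-0.001, -0.001, -1.0]]
wrist_force: [0.6, -0.1, -5.0]
gripper_width: 0.642
gripper_force: 30.0
```

```bash
python3 -c "
from h import *
st()"
```

```text
t 9.7 tcp [521.  -11.   65.6] zax [-0.0005  0.0013] yawx -27.21 F [ 0.65 -0.05 -4.99] M [-0.01  0.02  0.  ] grip 0.642 30.0
```

Side force is gone; continue down in small steps.

Emit:
move_arm --series '[{"grip": 0.4,"xyz": [0.3,0,0.5],"angular": [0,0,0]},{"grip": 0.4,"xyz": [0.3,0,1],"angular": [0,0,0]},{"grip": 0.4,"xyz": [0.3,0,1],"angular": [0,0,0]}]'

```text
time_s: 10.0
tcp_pos: [0.5216, -0.0112, 0.0652]
ee_rot: [[0.89, -0.457, 0.0], [-0.457, -0.89, 0.001], [-0.0, -0.001, -1.0]]
wrist_force: [-0.5, -0.3, -1.1]
gripper_width: 0.633
gripper_force: 30.0
```

Emit:
move_arm --series '[{"grip": 0.4,"xyz": [0,0,0.5],"angular": [0,0,0]},{"grip": 0.4,"xyz": [0,0,1],"angular": [0,0,0]},{"grip": 0.4,"xyz": [0,0,1],"angular": [0,0,0]}]'

```text
time_s: 10.3
tcp_pos: [0.5216, -0.011, 0.064]
ee_rot: [[0.889, -0.457, 0.001], [-0.457, -0.889, 0.001], [-0.0, -0.002, -1.0]]
wrist_force: [0.3, -1.5, 0.4]
gripper_width: 0.641
gripper_force: 30.0
```

Emit:
move_arm --series '[{"grip": 0.4,"xyz": [0,0.2,0.7],"angular": [0,0,0]},{"grip": 0.4,"xyz": [0,0.2,1.4],"angular": [0,0,0]},{"grip": 0.4,"xyz": [0,0.2,1.4],"angular": [0,0,0]}]'

```text
time_s: 10.6
tcp_pos: [0.5215, -0.0111, 0.0623]
ee_rot: [[0.889, -0.457, 0.0], [-0.457, -0.889, 0.002], [-0.0, -0.001, -1.0]]
wrist_force: [0.0, -0.3, 0.3]
gripper_width: 0.641
gripper_force: 30.0
```

Emit:
move_arm --series '[{"grip": 0.4,"xyz": [0,0,0.7],"angular": [0,0,0]},{"grip": 0.4,"xyz": [0,0,1.4],"angular": [0,0,0]},{"grip": 0.4,"xyz": [0,0,2],"angular": [0,0,0]},{"grip": 0.4,"xyz": [0,0,2],"angular": [0,0,0]}]'

```text
time_s: 11.0
tcp_pos: [0.5212, -0.0113, 0.0602]
ee_rot: [[0.889, -0.457, -0.0], [-0.457, -0.889, 0.001], [-0.001, -0.001, -1.0]]
wrist_force: [0.4, 0.4, 0.6]
gripper_width: 0.646
gripper_force: 30.0
```

Emit:
move_arm --series '[{"grip": 0.4,"xyz": [0,0,0.8],"angular": [0,0,0]},{"grip": 0.4,"xyz": [0,0,1.6],"angular": [0,0,0]},{"grip": 0.4,"xyz": [0,0,2.4],"angular": [0,0,0]},{"grip": 0.4,"xyz": [0,0,3.2],"angular": [0,0,0]},{"grip": 0.4,"xyz": [0,0,4],"angular": [0,0,0]},{"grip": 0.4,"xyz": [0,0,4.8],"angular": [0,0,0]},{"grip": 0.4,"xyz": [0,0,5.6],"angular": [0,0,0]},{"grip": 0.4,"xyz": [0,0,6.4],"angular": [0,0,0]},{"grip": 0.4,"xyz": [0,0,6.4],"angular": [0,0,0]}]'

```text
time_s: 11.9
tcp_pos: [0.521, -0.0113, 0.0537]
ee_rot: [[0.889, -0.457, -0.001], [-0.457, -0.889, 0.001], [-0.001, -0.001, -1.0]]
wrist_force: [0.8, 0.2, 0.4]
gripper_width: 0.642
gripper_force: 30.0
```

Emit:
move_arm --series '[{"grip": 0.4,"xyz": [0,0,0.8],"angular": [0,0,0]},{"grip": 0.4,"xyz": [0,0,1.6],"angular": [0,0,0]},{"grip": 0.4,"xyz": [0,0,2.4],"angular": [0,0,0]},{"grip": 0.4,"xyz": [0,0,3.2],"angular": [0,0,0]},{"grip": 0.4,"xyz": [0,0,4],"angular": [0,0,0]},{"grip": 0.4,"xyz": [0,0,4.8],"angular": [0,0,0]},{"grip": 0.4,"xyz": [0,0,5.6],"angular": [0,0,0]},{"grip": 0.4,"xyz": [0,0,5.6],"angular": [0,0,0]}]'

```text
time_s: 12.7
tcp_pos: [0.5211, -0.0113, 0.0481]
ee_rot: [[0.889, -0.457, -0.001], [-0.457, -0.889, 0.001], [-0.001, -0.001, -1.0]]
wrist_force: [-0.4, 1.1, -1.8]
gripper_width: 0.64
gripper_force: 30.0
```

Emit:
move_arm --series '[{"grip": 0.4,"xyz": [0,0,0.8],"angular": [0,0,0]},{"grip": 0.4,"xyz": [0,0,1.6],"angular": [0,0,0]},{"grip": 0.4,"xyz": [0,0,2.4],"angular": [0,0,0]},{"grip": 0.4,"xyz": [0,0,3.2],"angular": [0,0,0]},{"grip": 0.4,"xyz": [0,0,4],"angular": [0,0,0]},{"grip": 0.4,"xyz": [0,0,4.7],"angular": [0,0,0]},{"grip": 0.4,"xyz": [0,0,4.7],"angular": [0,0,0]}]'

```text
time_s: 13.4
tcp_pos: [0.5208, -0.0113, 0.0432]
ee_rot: [[0.889, -0.457, -0.001], [-0.457, -0.889, 0.001], [-0.002, -0.0, -1.0]]
wrist_force: [-0.2, 0.3, -5.1]
gripper_width: 0.64
gripper_force: 30.0
```

Emit:
move_arm --series '[{"grip": 0.4,"xyz": [0,0,0.4],"angular": [0,0,0]},{"grip": 0.4,"xyz": [0,0,0.8],"angular": [0,0,0]},{"grip": 0.4,"xyz": [0,0,0.8],"angular": [0,0,0]}]'

```text
time_s: 13.7
tcp_pos: [0.5211, -0.0113, 0.0427]
ee_rot: [[0.889, -0.457, -0.001], [-0.457, -0.889, 0.001], [-0.001, -0.001, -1.0]]
wrist_force: [-1.9, -0.2, -4.1]
gripper_width: 0.643
gripper_force: 30.0
```

Emit:
move_arm --series '[{"grip": 0.4,"xyz": [0,0,0.3],"angular": [0,0,0]},{"grip": 0.4,"xyz": [0,0,0.5],"angular": [0,0,0]},{"grip": 0.4,"xyz": [0,0,0.5],"angular": [0,0,0]}]'

```text
time_s: 14.0
tcp_pos: [0.5212, -0.0113, 0.0423]
ee_rot: [[0.889, -0.457, -0.0], [-0.457, -0.889, 0.001], [-0.001, -0.001, -1.0]]
wrist_force: [-0.7, 0.1, -4.1]
gripper_width: 0.641
gripper_force: 30.0
```

Emit:
move_arm --series '[{"grip": 0.4,"xyz": [0,0,0.3],"angular": [0,0,0]},{"grip": 0.4,"xyz": [0,0,0.6],"angular": [0,0,0]},{"grip": 0.4,"xyz": [0,0,0.6],"angular": [0,0,0]}]'

```text
time_s: 14.3
tcp_pos: [0.5212, -0.0113, 0.0417]
ee_rot: [[0.889, -0.457, -0.0], [-0.457, -0.889, 0.001], [-0.001, -0.001, -1.0]]
wrist_force: [-0.8, 0.0, -2.9]
gripper_width: 0.638
gripper_force: 30.0
```

Emit:
move_arm --series '[{"grip": 0.4,"xyz": [0,0,0.2],"angular": [0,0,0]},{"grip": 0.4,"xyz": [0,0,0.4],"angular": [0,0,0]},{"grip": 0.4,"xyz": [0,0,0.4],"angular": [0,0,0]}]'

```text
time_s: 14.6
tcp_pos: [0.5212, -0.0113, 0.0415]
ee_rot: [[0.889, -0.457, -0.0], [-0.457, -0.889, 0.001], [-0.001, -0.001, -1.0]]
wrist_force: [-0.9, -0.1, -1.0]
gripper_width: 0.641
gripper_force: 30.0
```

Emit:
move_arm --series '[{"grip": 0.4,"xyz": [0,0,0.2],"angular": [0,0,0]},{"grip": 0.4,"xyz": [0,0,0.4],"angular": [0,0,0]},{"grip": 0.4,"xyz": [0,0,0.4],"angular": [0,0,0]}]'

```text
time_s: 14.9
tcp_pos: [0.5213, -0.0113, 0.0413]
ee_rot: [[0.889, -0.457, -0.0], [-0.457, -0.889, 0.001], [-0.001, -0.001, -1.0]]
wrist_force: [-2.1, 0.1, 2.7]
gripper_width: 0.64
gripper_force: 30.0
```

```bash
python3 - <<'E'
from h import *
import pickle
st()
s=cap("scene");t=cap("top")
pickle.dump((s,t),open("seat.pkl","wb"))
def cr(c,p,hx,hy):
    u=proj(c,p).round().astype(int);x,y=u[0]-hx,u[1]-hy;print(x,y)
    return np.clip(cv2.resize(c["img"][y:y+2*hy,x:x+2*hx],(400,400),interpolation=cv2.INTER_CUBIC)*1.4,0,255).astype(np.uint8)
A=np.hstack([cr(s,[.522,-.011,.04],50,50),cr(t,[.55,.265,.006],35,35)]);cv2.imwrite("pics/seat.png",A[:,:,::-1])
E
```

```text
t 14.9 tcp [521.3 -11.3  41.3] zax [-0.0002  0.0012] yawx -27.19 F [-2.11  0.08  2.72] M [ 0.04  0.74 -0.08] grip 0.64 30.0
184 149
122 161
```

View pics/seat.png

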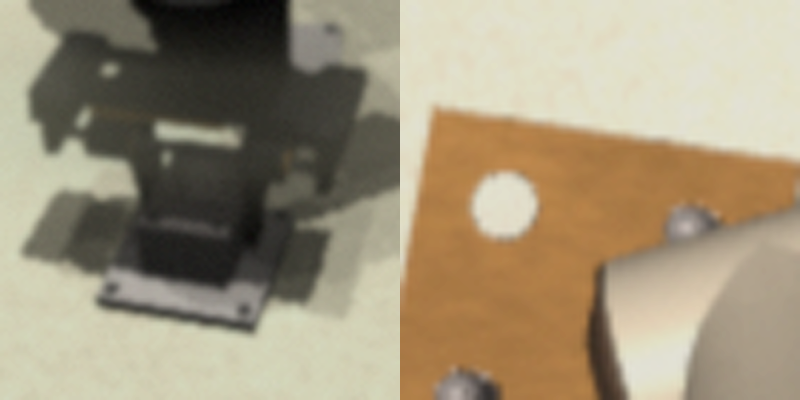

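The block is seated flat on the plate, and the sticker is clear of the arm at (104,205) in the right crop. Next I release the block and rise.

Emit:
move_arm --series '[{"grip": 0.85,"xyz": [0,0,0],"angular": [0,0,0]},{"grip": 0.85,"xyz": [0,0,0],"angular": [0,0,0]},{"grip": 0.85,"xyz": [0,0,0],"angular": [0,0,0]},{"grip": 0.85,"xyz": [0,0,-30],"angular": [0,0,0]},{"grip": 0.85,"xyz": [0,0,-80],"angular": [0,0,0]},{"grip": 0.85,"xyz": [0,0,-110],"angular": [0,0,0]},{"grip": 0.85,"xyz": [0,0,-110],"angular": [0,0,0]},{"grip": 0.85,"xyz": [0,0,-110],"angular": [0,0,0]},{"grip": 0.85,"xyz": [0,0,-110],"angular": [0,0,0]}]'

```text
time_s: 15.9
tcp_pos: [0.5204, -0.0116, 0.1497]
ee_rot: [[0.889, -0.457, -0.003], [-0.457, -0.889, 0.001], [-0.003, 0.0, -1.0]]
wrist_force: [-0.0, 0.3, -0.0]
gripper_width: 0.851
gripper_force: 0.0
```

```bash
python3 - <<'E'
from h import *
import pickle
st()
c=cap("wrist");pickle.dump(c,open("nut.pkl","wb")); t=cap("top");pickle.dump(t,open("top2.pkl","wb"))
B=cv2.resize(c["img"],(1024,768),interpolation=cv2.INTER_CUBIC);B=np.clip(B*1.5,0,255).astype(np.uint8)
cv2.imwrite("pics/nut.png",B[150:650,180:840,::-1])
E
```

```text
t 15.9 tcp [520.4 -11.6 149.7] zax [-0.0027  0.0011] yawx -27.22 F [-0.03  0.3  -0.05] M [0.02 0.08 0.04] grip 0.851 0.0
```

View pics/nut.png

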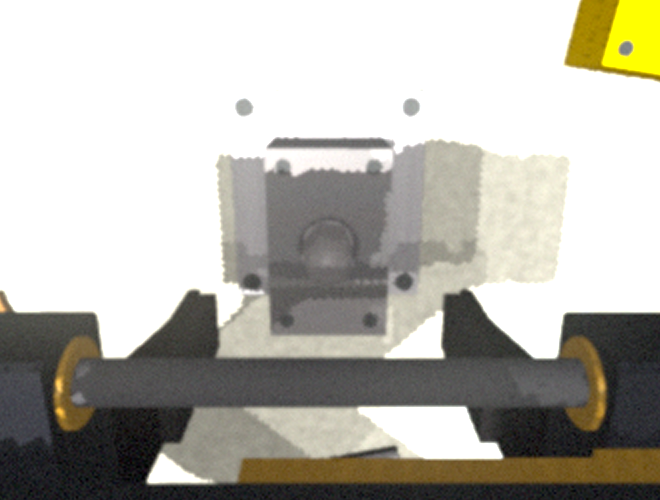

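The wrist view shows the block flat on the plate, with the nut in its mouth around (328,245), in shadow. I'll check how high the nut stands numerically.

```bash
python3 - <<'E'
from h import *
import pickle
c=pickle.load(open("nut.pkl","rb")); g=c["img"].astype(float).mean(2).astype(int)
for y in range(178,224): print(y,' '.join("%3d"%v for v in g[y,232:278]))
for z in(.052,.066,.074): print(z,proj(c,[.523,-.0122,z]))
E
```

```text
178  80  77  79  80  79  80  78  79  79  80  78  78  77  81  72  79  80  75  77  78  75  79  78  78  79  79  77  75  78  79  77  75  79  77  78  76  78  76  80  79  78  77  76  75  77  78
179  81  81  80  78  79  78  79  76  79  79  76  75  80  78  76  80  76  76  75  77  77  79  75  78  79  74  73  77  79  77  78  78  77  79  74  79  77  72  72  75  74  76  75  77  77  73
180  76  81  77  77  76  79  78  77  76  78  79  79  79  75  76  74  75  77  77  76  79  75  79  77  79  74  75  74  77  78  76  77  77  76  75  76  76  75  74  75  74  75  75  74  75  74
181  79  78  77  77  77  77  79  77  79  75  75  78  76  74  76  77  76  75  75  77  79  76  77  75  74  76  79  76  77  77  75  76  75  78  76  77  74  77  78  79  76  76  76  81  75  74
182  78  76  79  77  78  78  77  78  75  75  80  80  77  77  77  78  76  76  72  72  74  77  72  71  73  74  73  77  77  78  76  75  72  76  73  77  79  74  74  76  79  74  77  77  75  79
183  80  75  76  76  78  75  76  80  78  78  74  74  79  81  75  76  74  75  72  72  70  70  68  65  69  69  74  72  71  76  74  75  74  79  74  71  75  70  75 
[... 6949 characters left out ...]
61  60  61  60  61  61  62  59  64
221  59  63  60  61  62  60  59  60  61  61  60  62  64  61  64  63  60  59  62  60  60  60  58  61  55  57  60  58  56  63  60  60  58  62  56  55  57  57  61  62  64  62  61  62  60  63
222  63  59  63  65  61  63  60  61  61  56  60  63  63  59  60  62  61  58  60  61  59  66  64  60  60  62  61  60  57  63  61  61  61  61  59  58  62  60  62  62  57  62  60  59  63  63
223  63  62  61  60  63  60  62  63  59  62  61  63  60  67  62  60  61  63  60  58  62  65  69  65  61  62  64  65  61  61  67  63  65  66  61  63  64  63  63  66  67  67  60  63  62  61
0.052 [253.81283263 198.04524182]
0.066 [253.76295718 203.07279156]
0.074 [253.73178181 206.21533373]
```

```bash
python3 - <<'E'
from h import *
import pickle
acc=[cap("wrist")["img"].astype(float).mean(2) for _ in range(8)]
g=np.mean(acc,0)[176:228,224:284]
g=np.clip((g-50)/(100-50)*255,0,255).astype(np.uint8)
cv2.imwrite("pics/nutc.png",cv2.resize(g,None,fx=10,fy=10,interpolation=cv2.INTER_CUBIC))
E
```

```text
(no output)
```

View pics/nutc.png

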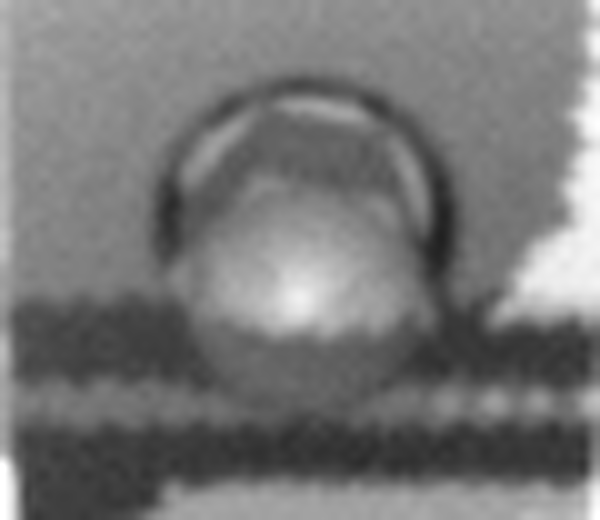

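The enlarged crop shows the hex flat facing nearly tool +x, turned about 7°, with the dome highlight at (297,290). This puts the nut up and centred, so I will turn the jaws about −0.38 rad to take it across flats.

Emit:
move_arm --series '[{"grip": 0.7,"xyz": [2.5,-0.5,20],"angular": [0,0,-0.13]},{"grip": 0.7,"xyz": [2.5,-0.5,40],"angular": [0,0,-0.26]},{"grip": 0.7,"xyz": [2.5,-0.5,60],"angular": [0,0,-0.38]},{"grip": 0.7,"xyz": [2.5,-0.5,60],"angular": [0,0,-0.38]},{"grip": 0.7,"xyz": [2.5,-0.5,60],"angular": [0,0,-0.38]},{"grip": 0.7,"xyz": [2.5,-0.5,60],"angular": [0,0,-0.38]}]'

```text
time_s: 17.0
tcp_pos: [0.5245, -0.0119, 0.092]
ee_rot: [[0.995, -0.096, 0.002], [-0.096, -0.995, 0.002], [0.002, -0.002, -1.0]]
wrist_force: [0.2, -0.0, -1.2]
gripper_width: 0.702
gripper_force: 0.0
```

```bash
python3 -c "
from h import *
st();print(go([.523,-.0123,.0795]))"
```

```text
t 17.0 tcp [524.5 -11.9  92. ] zax [0.0019 0.0017] yawx -5.51 F [ 0.2  -0.03 -1.18] M [-0.03  0.05 -0.  ] grip 0.702 0.0
(array([-1.5,  0.6, 12.5]), None)
```

Emit:
move_arm --series '[{"grip": 0.7,"xyz": [-1.2,0.4,5],"angular": [0,0,0]},{"grip": 0.7,"xyz": [-1.2,0.4,10],"angular": [0,0,0]},{"grip": 0.7,"xyz": [-1.2,0.4,11],"angular": [0,0,0]},{"grip": 0.7,"xyz": [-1.2,0.4,11],"angular": [0,0,0]}]'

```text
time_s: 17.4
tcp_pos: [0.5223, -0.0124, 0.0797]
ee_rot: [[0.995, -0.095, -0.001], [-0.095, -0.995, 0.001], [-0.001, -0.001, -1.0]]
wrist_force: [-0.4, 0.5, 0.4]
gripper_width: 0.701
gripper_force: 0.0
```

```bash
python3 -c "
from h import *
st();print(go([.523,-.0123,.0795]))"
```

```text
t 17.4 tcp [522.3 -12.4  79.7] zax [-0.0009  0.0012] yawx -5.44 F [-0.37  0.51  0.35] M [-0.03 -0.01  0.01] grip 0.701 0.0
(array([ 0.7, -0.1,  0.2]), None)
```

Close on the nut (23 mm ≈ 0.264).

Emit:
move_arm --series '[{"grip": 0.15,"xyz": [0.5,0,0],"angular": [0,0,0]},{"grip": 0.15,"xyz": [0.5,0,0],"angular": [0,0,0]},{"grip": 0.15,"xyz": [0.5,0,0],"angular": [0,0,0]},{"grip": 0.15,"xyz": [0.5,0,0],"angular": [0,0,0]},{"grip": 0.15,"xyz": [0.5,0,0],"angular": [0,0,0]},{"grip": 0.15,"xyz": [0.5,0,0],"angular": [0,0,0]}]'

```text
time_s: 18.0
tcp_pos: [0.523, -0.0123, 0.08]
ee_rot: [[0.996, -0.095, -0.0], [-0.095, -0.996, 0.001], [-0.0, -0.001, -1.0]]
wrist_force: [0.3, -0.7, 0.5]
gripper_width: 0.254
gripper_force: 30.0
```

```bash
python3 -c "
from h import *
st()"
```

```text
t 18.0 tcp [523.  -12.3  80. ] zax [-0.0001  0.0014] yawx -5.43 F [ 0.3  -0.7   0.49] M [-0.  0. -0.] grip 0.254 30.0
```

Emit:
move_arm --series '[{"grip": 0.15,"xyz": [0,0,-4],"angular": [0,0,0]},{"grip": 0.15,"xyz": [0,0,-12],"angular": [0,0,0]},{"grip": 0.15,"xyz": [0,0,-30],"angular": [0,0,0]},{"grip": 0.15,"xyz": [0,0,-60],"angular": [0,0,0]},{"grip": 0.15,"xyz": [0,0,-90],"angular": [0,0,0]},{"grip": 0.15,"xyz": [0,0,-90],"angular": [0,0,0]},{"grip": 0.15,"xyz": [0,0,-90],"angular": [0,0,0]},{"grip": 0.15,"xyz": [0,0,-90],"angular": [0,0,0]}]'

```text
time_s: 18.8
tcp_pos: [0.5219, -0.0126, 0.1691]
ee_rot: [[0.995, -0.095, -0.003], [-0.095, -0.995, 0.001], [-0.003, -0.001, -1.0]]
wrist_force: [-0.8, 0.1, -0.7]
gripper_width: 0.252
gripper_force: 30.0
```

```bash
python3 - <<'E'
from h import *
import pickle
st()
t=cap("top");s=cap("scene");pickle.dump((s,t),open("lift.pkl","wb"))
# sticker and the board nuts
def blob(c,p,h,fn):
    u=proj(c,p).round().astype(int);x,y=u[0]-h,u[1]-h
    a=c["img"][y:y+2*h,x:x+2*h].astype(int); m=fn(a).astype(np.uint8)
    n,l,stt,ce=cv2.connectedComponentsWithStats(m); i=1+np.argmax(stt[1:,4]); return ce[i]+[x,y],stt[i]
f=lambda a:(a[...,2]>a[...,0]*.75)&(a.sum(2)>330)
out=[]
for n,c in(("top",t),("scene",s)):
    u,i=blob(c,[.551,.309,.006],14 if n=="top" else 16,f); print(n,u,i,onz(c,u,.006)); out.append(u)
print(tri(t,out[0],s,out[1]))
E
```

```text
t 18.8 tcp [521.9 -12.6 169.1] zax [-0.0026  0.0012] yawx -5.45 F [-0.82  0.08 -0.68] M [-0.04  0.04  0.02] grip 0.252 30.0
top [139.83 196.42] [  9   9  11  12 100] [0.549838   0.30837683 0.006     ]
scene [355.91525424 211.60169492] [  0  27  32   5 118] [0.602267   0.28561593 0.006     ]
(array([ 0.55408254,  0.31774359, -0.03975747]), np.float64(0.0006193875367538142))
```

Emit:
move_arm --series '[{"grip": 0.15,"xyz": [-2,-323,0],"angular": [0,0,0]},{"grip": 0.15,"xyz": [-2,-323,0],"angular": [0,0,0]},{"grip": 0.15,"xyz": [-2,-323,0],"angular": [0,0,0]},{"grip": 0.15,"xyz": [-2,-323,0],"angular": [0,0,0]},{"grip": 0.15,"xyz": [-2,-323,0],"angular": [0,0,0]},{"grip": 0.15,"xyz": [-2,-323,0],"angular": [0,0,0]},{"grip": 0.15,"xyz": [-2,-323,0],"angular": [0,0,0]},{"grip": 0.15,"xyz": [-2,-323,0],"angular": [0,0,0]},{"grip": 0.15,"xyz": [-2,-323,0],"angular": [0,0,0]}]'

```text
time_s: 19.8
tcp_pos: [0.5508, 0.3092, 0.1687]
ee_rot: [[0.996, -0.094, -0.003], [-0.094, -0.996, -0.001], [-0.003, 0.001, -1.0]]
wrist_force: [0.1, -1.5, -1.7]
gripper_width: 0.253
gripper_force: 30.0
```

```bash
python3 - <<'E'
from h import *
import pickle
st()
c=cap("wrist");pickle.dump(c,open("w5.pkl","wb"))
t=pickle.load(open("lift.pkl","rb"))[1]
u=proj(c,[.5505,.309,.006]).astype(int);print(u)
h=26;a=c["img"][max(0,u[1]-h):u[1]+h,u[0]-h:u[0]+h].astype(int)
m=((a[...,2]>a[...,0]*.75)&(a.sum(2)>150)).astype(np.uint8)
n,l,S,ce=cv2.connectedComponentsWithStats(m)
for i in range(1,n):
    if S[i,4]>15: p=ce[i]+[u[0]-h,max(0,u[1]-h)];print(S[i],p,onz(c,p,.006),tri(c,p,t,(139.83,196.42)))
print(go([.5505,.309,.066]))
E
```

```text
t 19.8 tcp [550.8 309.2 168.7] zax [-0.0028 -0.0008] yawx -5.39 F [ 0.06 -1.52 -1.7 ] M [-0.02 -0.03 -0.04] grip 0.253 30.0
[254 182]
[ 15  15  25  25 505] [254.93663366 182.89108911] [0.55049191 0.30855134 0.006     ] (array([0.55002631, 0.30865404, 0.00437082]), np.float64(0.00014711444524195816))
(array([ -0.3,  -0.6, 103.1]), None)
```

Emit:
move_arm --series '[{"grip": 0.15,"xyz": [0,0.5,40],"angular": [0,0,0]},{"grip": 0.15,"xyz": [0,0.5,80],"angular": [0,0,0]},{"grip": 0.15,"xyz": [0,0.5,108],"angular": [0,0,0]},{"grip": 0.15,"xyz": [0,0.5,108],"angular": [0,0,0]},{"grip": 0.15,"xyz": [0,0.5,108],"angular": [0,0,0]},{"grip": 0.15,"xyz": [0,0.5,108],"angular": [0,0,0]}]'

```text
time_s: 20.45
tcp_pos: [0.5528, 0.3093, 0.0647]
ee_rot: [[0.995, -0.095, 0.003], [-0.095, -0.995, 0.004], [0.003, -0.004, -1.0]]
wrist_force: [-0.0, -1.2, -0.5]
gripper_width: 0.25
gripper_force: 30.0
```

```bash
python3 -c "
from h import *
st();print(go([.5503,.3086,.046]))"
```

```text
t 20.45 tcp [552.8 309.3  64.7] zax [0.003  0.0038] yawx -5.45 F [-0.01 -1.21 -0.48] M [-0.05 -0.   -0.02] grip 0.25 30.0
(array([-2.5,  1. , 18.6]), None)
```

Emit:
move_arm --series '[{"grip": 0.15,"xyz": [-2,0.5,5],"angular": [0,0,0]},{"grip": 0.15,"xyz": [-2,0.5,10],"angular": [0,0,0]},{"grip": 0.15,"xyz": [-2,0.5,14],"angular": [0,0,0]},{"grip": 0.15,"xyz": [-2,0.5,15.5],"angular": [0,0,0]},{"grip": 0.15,"xyz": [-2,0.5,15.5],"angular": [0,0,0]},{"grip": 0.15,"xyz": [-2,0.5,15.5],"angular": [0,0,0]}]'

```text
time_s: 21.05
tcp_pos: [0.5495, 0.3087, 0.0468]
ee_rot: [[0.996, -0.095, -0.0], [-0.095, -0.996, 0.001], [-0.0, -0.001, -1.0]]
wrist_force: [-0.3, 0.1, -0.7]
gripper_width: 0.254
gripper_force: 30.0
```

Emit:
move_arm --series '[{"grip": 0.15,"xyz": [0,0,0.5],"angular": [0,0,0]},{"grip": 0.15,"xyz": [0,0,1],"angular": [0,0,0]},{"grip": 0.15,"xyz": [0,0,1],"angular": [0,0,0]}]'

```text
time_s: 21.35
tcp_pos: [0.5495, 0.3087, 0.0462]
ee_rot: [[0.996, -0.094, 0.0], [-0.094, -0.996, 0.002], [-0.0, -0.002, -1.0]]
wrist_force: [-0.2, 0.1, 1.6]
gripper_width: 0.252
gripper_force: 30.0
```

Contact is felt at the expected height, so I open and rise.

Emit:
move_arm --series '[{"grip": 0.3,"xyz": [0,0,0],"angular": [0,0,0]},{"grip": 0.5,"xyz": [0,0,0],"angular": [0,0,0]},{"grip": 0.5,"xyz": [0,0,0],"angular": [0,0,0]},{"grip": 0.5,"xyz": [0,0,-10],"angular": [0,0,0]},{"grip": 0.5,"xyz": [0,0,-40],"angular": [0,0,0]},{"grip": 0.5,"xyz": [0,0,-90],"angular": [0,0,0]},{"grip": 0.5,"xyz": [0,0,-130],"angular": [0,0,0]},{"grip": 0.5,"xyz": [0,0,-130],"angular": [0,0,0]},{"grip": 0.5,"xyz": [0,0,-130],"angular": [0,0,0]},{"grip": 0.5,"xyz": [0,0,-130],"angular": [0,0,0]}]'

```text
time_s: 22.35
tcp_pos: [0.5487, 0.3079, 0.175]
ee_rot: [[0.995, -0.095, -0.002], [-0.095, -0.995, 0.0], [-0.002, -0.0, -1.0]]
wrist_force: [-1.1, -0.8, -0.9]
gripper_width: 0.499
gripper_force: 0.0
```

```bash
python3 - <<'E'
from h import *
import pickle
st()
w=cap("wrist")
s=cap("scene"); s0=pickle.load(open("d0.pkl","rb"))["scene"]
# nut darkness profile in wrist: expected base/top pixels, and dark-blob on the sticker
for z in(.006,.04): print(z,proj(w,[.5503,.3086,z]))
u=proj(w,[.5503,.3086,.02]).astype(int);h=28
a=w["img"][max(0,u[1]-h):u[1]+h,u[0]-h:u[0]+h].astype(int)
g=((abs(a[...,0]-a[...,2])<14)).astype(np.uint8)
n,l,S,ce=cv2.connectedComponentsWithStats(g)
for i in range(1,n):
    if S[i,4]>30: print("grey",S[i],ce[i]+[u[0]-h,max(0,u[1]-h)])
# scene: change around the sticker place
q=[proj(s,[.5503,.3086,z]) for z in(.006,.04)];print(q)
x,y=(q[0]-[14,18]).astype(int)
d=abs(s["img"][y:y+26,x:x+28].astype(int)-s0["img"][y:y+26,x:x+28]).sum(2)
for row in d: print(''.join('#' if v>60 else '.' for v in row))
E
```

```text
t 22.35 tcp [548.7 307.9 175. ] zax [-0.0021  0.0004] yawx -5.45 F [-1.11 -0.82 -0.86] M [-0.08  0.    0.04] grip 0.499 0.0
0.006 [253.8086453 180.1363505]
0.04 [253.68652569 188.09795585]
grey [ 19  18  20  25 395] [253.44050633 184.84050633]
[array([355.13876387, 198.01093699]), array([357.33687723, 187.698739  ])]
##......#########......#####
###.#..#########......######
###############.......######
##############........######
##############........######
##############......########
################...#########
############################
############################
############################
############################
############################
############################
############################
############################
############################
############################
############################
############################
############################
############################
############################
##########################..
###########....#########....
............................
............................
```

```bash
python3 -c "
from h import *
print(r.finish_job())"
```

```text
the job is handed in; nothing more can be done
None
```

I handed the job in at about 22 s of the 72 s allowed; no verdict came back. By force readings the block is seated on the stand with its nut poked out, and the wrist camera shows the nut upright on the sticker with nothing held.

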